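# Set the bench rocker's speed dial and tilt lever to their tabs

## Robot

A 6-joint arm with a two-finger parallel gripper is mounted at the origin on the work surface. World frame = base frame: x ahead of the robot, y to its left, z up, the work surface at z = 0. Lengths are in m, angles in rad, forces in N, time in s.
With the tool pointing down it reaches from about 0.375 to 0.9 m from the base axis. Payload 3.1 kg.
Tool frame: the origin (TCP) lies at the very end of the fingers, on their centre line; the grasp point (between the pads) lies 19 mm behind it; z points along the fingers, y is the line along which they close (so a half turn about z gives the same grasp; the last joint's range is limited). The gripper opens to 85 mm and grips with 20 to 120 N. Pads are 22 mm wide; open, the fingers measure 114 mm over their backs; the gripper's body (76 mm by 85 mm) begins 54 mm behind the grasp point. The pads swing forward as they close: fully open they stand 13 mm farther back than shut.
Start: joints at [1.105, 0.527, 1.433, -0, 1.181, -0.178], TCP at [0.177, 0.599, 0.231] pointing down, gripper open.
Joint ranges: [-3.08, 3.08], [-0.75, 2.2], [0.22, 2.44], [-1.43, 4.57], [0, 2.65], [-2.85, 2.85]. Speed limits (rad/s): [2.79, 2.79, 3.14, 3.14, 3.14, 3.14].

## Interface

Orientations are given as a unit quaternion [x, y, z, w].
In Python, from station import manip, vision gives the robot as it stands.
- The arm moves only by the tool drive_tool, never from a script. Its argument "deltas" is a list that holds one entry, the list of rows, each a list of 4 numbers: the shift along the tool's x, y, z in mm, then the turn about the tool's z in rad. A call has 1 to 5 rows; each row is the pose to reach, as a shift and turn from the pose commanded when the call began, along the tool's axes at that moment; what a row does not reach only later rows make up. A row lasts 1/12 s, in which the tool goes at most 41.7 mm and 7.16 degrees, less where a joint would pass 70% of its speed; a pose out of reach is approached as far as the arm can. A call with a gripper value outside its range is refused whole. "jaw" is the finger opening in mm, from 0 to 85.4, set as the call begins (left out, the last holds). The fingers move at their own pace and stop on an object; "force" is the grip in N (left out, the last holds). Time passes only in rows, so rows that repeat a pose let the fingers close. It gives the time, the measured TCP pose, the force, the opening and the grip force at its end, in the units of the state.
- manip.sense(): the state, without advancing time (a new reading comes with each control period).
- vision.snapshot(name): name is "scene" or "top" or "wrist"; returns the picture (420x560x3 uint8, red, green, blue); there is no depth.
- vision.camera_model(name): a dict with "camera_matrix" (3x3 intrinsics, pixels), "D" ([k1, k2, p1, p2, k3] as OpenCV has them; the pictures are not rectified), "rvec" (rotation vector, rad) and "tvec" (3), from world to camera coordinates, as OpenCV has them. Camera axes: x right, y down, z forward; pixel columns grow to the right and rows downward; lengths in m; the calibration is good to about 2 mm. A picture is of the moment at which its call begins: read the wrist's pose just before it. camera_model takes no time and is no camera call; for the wrist camera it gives the pose at the moment of the call.
- manip.sign_off(): hands the job in; it is judged then, once.
The state is a dict: "t": time; "q": joint angles; "qd": joint speeds; "tau": joint torques, N m; "tcp_pos": TCP position; "tool_rot": TCP orientation; "force": force on the tool from outside, world axes, zero at the start; "ft_torque": the same for the moment, N m; "finger_gap": opening from 0.0 (shut) to 1.0 (fully open); "gripper_force": force on a finger pad.
Only numpy, scipy, OpenCV 4.12 (cv2) and the standard library are available. Lean on these libraries where they do the work, as an engineer would, in place of code of your own. Each camera call takes 0.05 s, during which the arm holds its last target. There are 200 camera calls.

## Task

Set the bench rocker up for the next run: swing its tilt lever round until the lever's nose points at the small steel tab clipped beside the lever's scale, and turn the bar knob clockwise until the dial's pointer stands at the small steel tab clipped beside the dial. The knob's drive is worn, so go by the pointer and not by the knob. Let go of both, and do not disturb the tube rack, tip box and bottle standing about.

Things in the scene. Friction and masses are not known exactly. Their poses are not given: they have to be found in the camera images.
- rocker: White bench rocker, fixed, 300 (x) x 360 (y) mm, control deck 60 mm above the bench. Origin: centre of its underside; x away from the operator, y to an operator's left, z up. Dial axis at local (-75, 85) mm, lever pivot at (-30, -100) mm. A platform (local x 25 to 145 mm, rim 86 mm above the bench) carries the tube rack, caps 116 mm above the bench. Turned up to 0.3 rad.
- dial_axis (a point): Point on the upright axis of dial and knob, at deck height (60 mm above the bench).
- dial (a joint): Angle of the grey dial plate with its black pointer, rad: 0 at its anticlockwise stop, grows clockwise seen from above to 4.71 at the other stop. The pointer's direction in the rocker's frame is 2.356 - value. Stays where left (friction 0.12 N m); the knob drives it. Starts at 0.2 to 1.0; the tab is at 3.0 to 4.3, so several grasps are needed.
- pointer_tip (a point): Tip of the black pointer on the dial plate, 60 mm from the axis, 64 mm above the bench; the plate has radius 46 mm and its top is 7 mm above the deck.
- knob_grip (a point): Middle of the black bar knob, on the dial axis, 38 mm above the deck; x along the bar, z up. Bar 68 mm long, 20 mm thick, its top 56 mm above the deck, on a 48 mm round foot (top 16 mm above the deck). The bar points as the pointer does, but its coupling has play: the knob turns freely 0.1 rad either way from the pointer before it carries the dial along; it starts anywhere in the play.
- dial_mark (a point): Where the pointer tip must come: 60 mm from the dial axis, in front of the dark steel tab (20 mm long, 9 mm wide, its end turned up to 13 mm above the deck, between 64 and 84 mm from the axis) clipped beside the dial. Its x axis points outwards from the dial axis.
- lever_axis (a point): Point on the lever's upright pivot axis, at deck height (60 mm above the bench).
- lever (a joint): Angle of the tilt lever, rad: 0 at its stop on the dial's side, grows anticlockwise seen from above to 1.6 at the other stop. Its direction in the rocker's frame, pivot to nose, is 2.342 + value (at 0.8 along the rocker's -x). Stays where left (friction 0.25 N m, about 3.3 N at the post). Starts at 0 to 0.45; the tab is at 0.9 to 1.4.
- lever_grip (a point): On the axis of the lever's black upright post, 52 mm above the deck (112 mm above the bench); x along the lever, outwards. Post: round, 20 mm diameter, 75 mm from the pivot axis, from 16 to 76 mm above the deck. The flat steel arm below it is 14 mm wide, its top 16 mm above the deck.
- lever_nose (a point): Tip of the lever's narrow steel nose, 98 mm from the pivot axis, 12 mm above the deck.
- lever_mark (a point): Where the lever's nose must come: 98 mm from the lever's pivot axis, in front of the steel tab (same as at the dial, 101 to 121 mm from the axis) clipped beside the lever's scale. Its x axis points outwards from the pivot.
- tube_rack: Bystander: green rack of small tubes, 88 x 198 mm, 38 mm tall, lying loose on the rocker's platform. Origin: centre of its underside.
- tip_box: Bystander: pipette tip box with clear lid, 122 x 87 mm, 90 mm tall, on the bench left of the rocker. Origin: centre of its underside.
- bottle: Bystander: white bottle with blue cap, 70 mm diameter, 160 mm tall, on the bench right of the rocker. Origin: centre of its underside.

How it is judged:
By the outcome, as a careful person would: the job done as asked, in the order asked, and still so for the second after the job is handed in, with the robot touching nothing.
It also fails if it takes over 67 s, if anything falls off the work surface, if the arm or the gripper's body presses on something with over 40 N, if the wrist force passes 120 N, or if a joint passes its speed limit or range.

## Working session

There is one attempt and no reset: what is moved stays moved. The work goes in short steps, Python scripts to look and compute and a tool call to move; the robot and the scene stay as the last step left them, time stands still between calls to the robot, and variables do not carry over. Pictures are saved under pics/ and viewed, at most 10 in all, crops included, and the job is handed in when it is done.

Besides the shell and the picture viewer there is one more tool, called as a command line: name --argument value ..., lists and objects as JSON in quotes. drive_tool: Moves the arm, as the interface text tells. Its arguments: {"type":"object","properties":{"deltas":{"type":"array"},"jaw":{"type":"number"},"force":{"type":"number"}},"required":["deltas"]}

```bash
ls; mkdir -p pics
python3 - <<'E'
from station import manip, vision
import cv2, numpy as np
s=manip.sense(); print(s['t'],s['tcp_pos'],s['tool_rot'],s['finger_gap'])
for n in('top','scene'):
    im=vision.snapshot(n); cv2.imwrite(f'pics/{n}0.png',im[:,:,::-1])
    c=vision.camera_model(n); print(n,c)
a=cv2.imread('pics/top0.png')
cv2.imwrite('pics/top0b.png',cv2.resize(a,(800,600),interpolation=cv2.INTER_CUBIC))
E
```

```text
pics
0.0 [0.17645727 0.59883472 0.23032254] [ 1.42914898e-01  9.89734381e-01 -1.03374459e-03 -3.45526530e-04] 1.0021185998169915
top {'camera_matrix': array([[469.08758759,   0.        , 274.60809561],
       [  0.        , 469.08758759, 212.3916198 ],
       [  0.        ,   0.        ,   1.        ]]), 'D': array([-0.03314064,  0.        ,  0.        ,  0.        ,  0.        ]), 'rvec': array([ 2.14628567, -2.15114788,  0.19299688]), 'tvec': array([0.00789179, 0.60020802, 0.94143989])}
scene {'camera_matrix': array([[416.09336416,   0.        , 277.71193181],
       [  0.        , 416.09336416, 204.84372225],
       [  0.        ,   0.        ,   1.        ]]), 'D': array([-0.08539054,  0.        ,  0.        ,  0.        ,  0.        ]), 'rvec': array([ 0.85943521,  2.66049595, -0.90227565]), 'tvec': array([ 0.46872884, -0.23192264,  1.17451217])}
```

View pics/top0b.png

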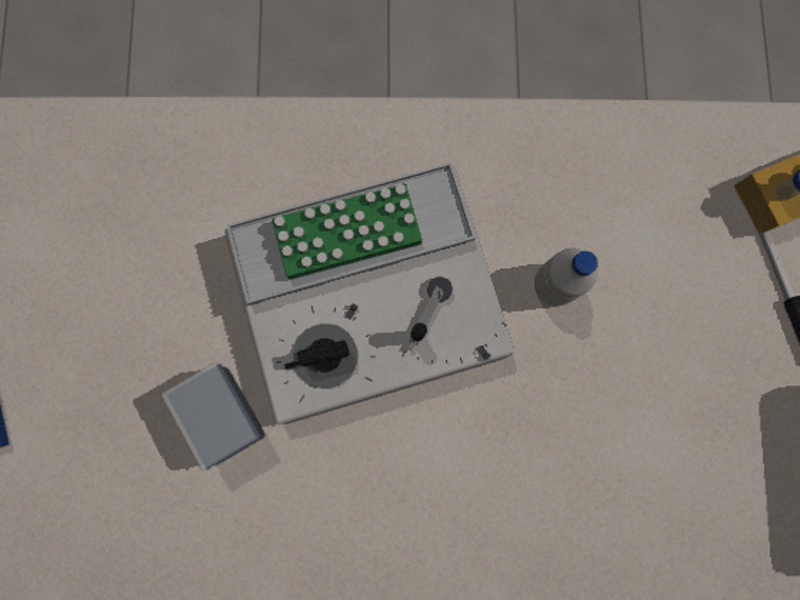

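View pics/scene0.png

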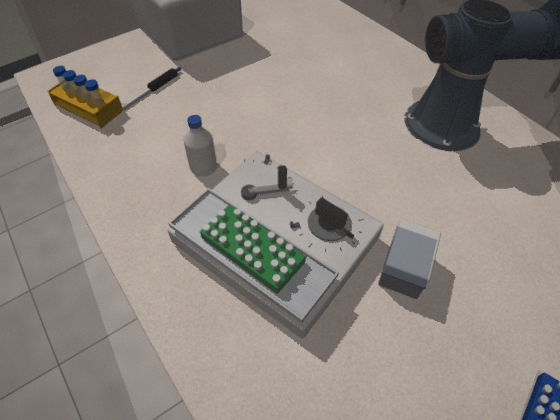

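The top view shows, in 800x600 pixels, the dial at about (325,355) with its pointer to the left at (280,362). The dial tab is at (351,311), the lever pivot at (440,289), the post at (419,331) and the lever tab at (482,352). The scene view agrees. Next I'll crop the control deck for finer measurement.

```bash
cat > h.py <<'E'
import cv2, numpy as np
from station import manip, vision
def ray(cm,px,z):
    """pixel(s) -> world points on the plane at height z"""
    u=cv2.undistortPoints(np.float64(px).reshape(-1,1,2),cm['camera_matrix'],cm['D'])[:,0]
    R=cv2.Rodrigues(np.float64(cm['rvec']))[0]; C=-R.T@np.ravel(cm['tvec'])
    d=np.c_[u,np.ones(len(u))]@R
    return C+d*((np.ravel(z)-C[2])/d[:,2])[:,None]
def proj(cm,P):
    return cv2.projectPoints(np.float64(P).reshape(-1,1,3),np.float64(cm['rvec']),np.float64(cm['tvec']),cm['camera_matrix'],cm['D'])[0][:,0]
E
python3 - <<'E'
import cv2
a=cv2.imread('pics/top0.png')[190:310,170:365]
cv2.imwrite('pics/crop1.png',cv2.convertScaleAbs(cv2.resize(a,None,fx=4,fy=4,interpolation=cv2.INTER_CUBIC),alpha=1.5))
E
```

```text
(no output)
```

View pics/crop1.png

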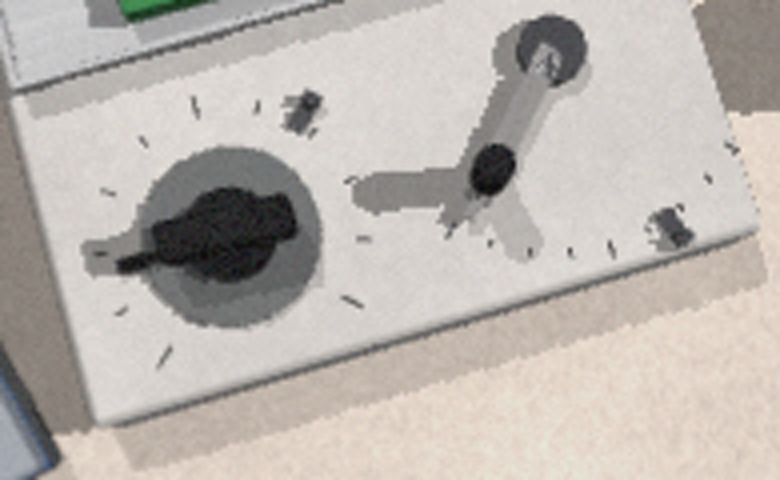

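The crop shows these crop pixels (4x, offset 170,190):
- Dial plate centre (231,236), pointer tip (119,266), dial tab (302,111).
- Pivot hub (550,50), post top (493,169), nose (448,226), lever tab (672,229).
- Near deck corners at (100,425) and (760,232).

```bash
cat > m1.py <<'E'
from h import *
cm=vision.camera_model('top')
P=dict(dial=(231,236,.067),ptr=(119,266,.064),dtab=(302,111,.065),piv=(551,50,.072),post=(493,169,.136),nose=(448,226,.072),ltab=(672,229,.065),cl=(97,422,.060),cr=(760,232,.060))
W={k:ray(cm,(170+v[0]/4-.375,190+v[1]/4-.375),v[2])[0] for k,v in P.items()}
for k,v in W.items(): print(k,(v*1000).round(1))
loc={'dial':(-75,85),'piv':(-30,-100),'cl':(-150,180),'cr':(-150,-180)}
A=np.float64([loc[k] for k in loc])/1000; B=np.array([W[k][:2] for k in loc])
a0,b0=A.mean(0),B.mean(0); M=(A-a0).T@(B-b0)
th=np.arctan2(M[0,1]-M[1,0],M[0,0]+M[1,1]); R=np.array([[np.cos(th),-np.sin(th)],[np.sin(th),np.cos(th)]])
t=b0-R@a0; print('yaw',th,'origin',t*1000,'res',((A@R.T+t-B)*1000).round(1).tolist())
D=R@[-.075,.085]+t; L=R@[-.03,-.1]+t; print('D',D,'L',L)
def ang(p,c): d=p[:2]-c; return (np.arctan2(d[1],d[0])-th), np.hypot(*d)*1000
w=lambda x:(x+np.pi)%(2*np.pi)-np.pi
for k in('ptr','dtab'): a,r=ang(W[k],D); print(k,'dial val',(2.356-a)%(2*np.pi),'r',r)
for k in('post','nose','ltab'): a,r=ang(W[k],L); print(k,'lever val',w(a-2.342),'r',r)
E
python3 m1.py
```

```text
dial [522.4 103.5  67. ]
ptr [507.4 160.6  64. ]
dtab [587.   67.8  65. ]
piv [617.7 -60.7  72. ]
post [548.5 -26.2 136. ]
nose [526.9  -6.9  72. ]
ltab [ 525.6 -122.3   65. ]
cl [429.  170.7  60. ]
cr [ 524.4 -168.7   60. ]
yaw 0.2784802963786779 origin [619.70483975  42.63337097] res [[1.8, 0.2], [0.6, -1.0], [-3.0, 3.8], [0.6, -3.0]]
D [0.52422821 0.10374158] L [ 0.61835009 -0.0617609 ]
ptr dial val 0.7764977566228302 r 59.25424427132602
dtab dial val 3.1538284701847994 r 72.36034459607573
post lever val 0.050725722275720475 r 78.37784673399257
nose lever val -0.01879497053618584 r 106.6575602619019
ltab lever val 1.0992284037601117 r 110.69644021564794
```

drive_tool --deltas '[[[-27,-25,-8,0],[-54,-50,-16,0],[-81,-74,-24,0],[-107,-99,-32,0],[-134,-123,-40,0]]]' --jaw 55

```text
t: 0.52
tcp_pos: [0.2705, 0.4418, 0.2711]
tool_rot: [0.143, 0.99, -0.001, -0.0]
force: [1.1, 0.2, 0.3]
finger_gap: 0.643
gripper_force: 0.0
```

drive_tool --deltas '[[[-27,-25,0,0],[-54,-50,0,0],[-81,-74,0,0],[-107,-99,0,0],[-134,-123,0,0]]]'

```text
t: 0.93
tcp_pos: [0.3643, 0.2859, 0.2711]
tool_rot: [0.143, 0.99, -0.0, -0.0]
force: [1.8, 0.3, -0.4]
finger_gap: 0.645
gripper_force: 0.0
```

drive_tool --deltas '[[[-27,-25,0,0],[-54,-50,0,0],[-81,-74,0,0],[-107,-99,0,0],[-134,-123,0,0]]]'

```text
t: 1.35
tcp_pos: [0.4581, 0.1301, 0.2711]
tool_rot: [0.143, 0.99, -0.0, -0.0]
force: [-0.1, 1.0, -0.3]
finger_gap: 0.646
gripper_force: 0.0
```

drive_tool --deltas '[[[-27,-25,0,0.1],[-54,-50,0,0.2],[-81,-74,0,0.2],[-107,-99,0,0.2],[-134,-123,0,0.2]]]'

```text
t: 1.77
tcp_pos: [0.5518, -0.0258, 0.2709]
tool_rot: [0.241, 0.97, 0.0, -0.001]
force: [0.8, 1.0, -1.1]
finger_gap: 0.641
gripper_force: 0.0
```

Run:
```python
from h import *
s=manip.sense(); print(s['t'],s['tcp_pos'],s['tool_rot'],s['q'],s['finger_gap'])
cm=vision.camera_model('wrist'); im=vision.snapshot('wrist'); cv2.imwrite('pics/w1.png',im[:,:,::-1])
np.savez('w1.npz',**cm)
for n,p in dict(D=(.523,.1035,.067),L=(.618,-.061,.07),ltab=(.5256,-.1223,.065),post=(.5485,-.026,.136)).items(): print(n,proj(cm,p)[0])
```

```text
1.7667 [ 0.55180549 -0.02578432  0.27089622] [ 2.41242900e-01  9.70464552e-01  4.22826228e-05 -6.44753532e-04] [-2.49051720e-01  3.84300054e-01  1.56794607e+00  8.35595707e-05
  1.19063647e+00 -1.33258625e+00] 0.6405090016051481
D [388.37472268  85.6132212 ]
L [275.51335581 255.19223749]
ltab [175.45015514 202.48366861]
post [273.46172235 193.38600223]
```

View pics/w1.png

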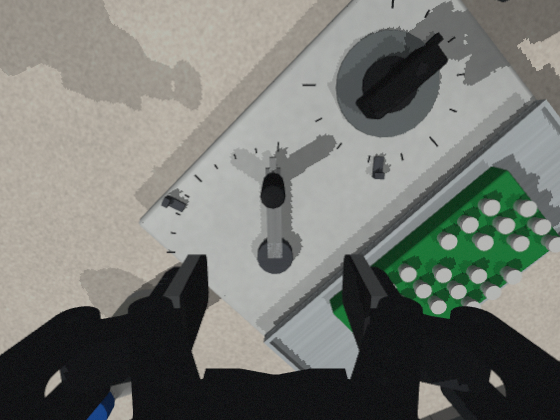

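The wrist view shows the post top near (273,182), the hub at (275,255), the lever tab at (175,203), the dial plate at about (389,83) and the dial tab at (378,166). Now I'll fit these with masks.

```bash
cat > m2.py <<'E'
from h import *
def blobs(im,box,thr):
    x0,y0,x1,y1=box; g=cv2.GaussianBlur(cv2.cvtColor(im[y0:y1,x0:x1],cv2.COLOR_BGR2GRAY),(3,3),0)
    n,l,s,c=cv2.connectedComponentsWithStats((g<thr).astype(np.uint8))
    return [(c[i]+[x0,y0],s[i,4],s[i,:4]+[x0,y0,0,0],l==i) for i in range(1,n) if s[i,4]>15]
if __name__=='__main__':
    im=cv2.imread('pics/w1.png'); cm=dict(np.load('w1.npz'))
    for nm,box,z in(('ltab',(155,185,195,220),.065),('dtab',(362,148,395,185),.065),('hub',(250,232,300,278),.07)):
        for t in(70,85,100,115):
            for c,a,s,_ in blobs(im,box,t): print(nm,t,c.round(1),a,s,(ray(cm,c,z)[0]*1000).round(1))
E
python3 m2.py
python3 - <<'E'
import cv2
a=cv2.imread('pics/w1.png')[20:280,140:460]
cv2.imwrite('pics/crop2.png',cv2.convertScaleAbs(cv2.resize(a,None,fx=2.3,fy=2.3,interpolation=cv2.INTER_CUBIC),alpha=1.3))
E
```

```text
ltab 70 [172.4 201.3] 133 [164 196  22  14] [ 523.2 -124.3   65. ]
ltab 85 [173.5 202.5] 213 [163 195  23  16] [ 524.7 -123.9   65. ]
ltab 100 [173.7 202.4] 246 [162 195  25  16] [ 524.7 -123.8   65. ]
ltab 115 [174.3 201. ] 325 [162 190  26  22] [ 523.8 -122.5   65. ]
dtab 70 [377.8 168. ] 166 [373 157  11  21] [587.   65.4  65. ]
dtab 85 [378.  167.2] 220 [372 156  12  23] [586.4  65.9  65. ]
dtab 100 [378.1 167.3] 251 [372 155  13  24] [586.5  65.9  65. ]
dtab 115 [378.8 166.9] 308 [372 155  17  24] [586.4  66.7  65. ]
hub 70 [275.4 257.8] 596 [259 239  34  33] [620.4 -62.4  70. ]
hub 85 [275.2 257.6] 698 [258 238  35  35] [620.1 -62.5  70. ]
hub 100 [275.4 256.9] 772 [258 237  36  36] [619.6 -62.   70. ]
hub 115 [278.9 253.5] 1081 [257 232  43  42] [618.  -57.2  70. ]
```

View pics/crop2.png

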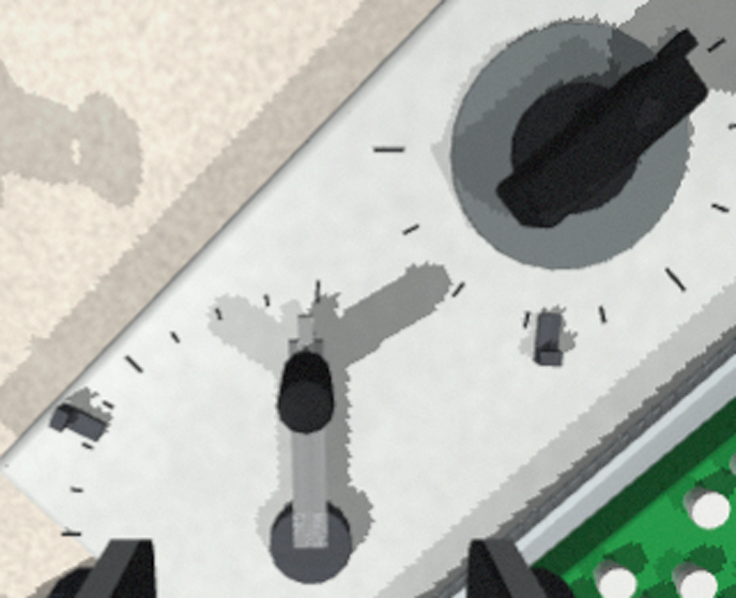

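Lever: pivot about (619,-62), mark angle about 3.718 rad world, lever now along tool x. Post is right under the gripper, so I'll descend and grip.

drive_tool --deltas '[[[0,0,35,0],[0,0,70,0],[0,0,106,0],[0,0,141,0],[0,0,176,0]]]'

```text
t: 2.23
tcp_pos: [0.5513, -0.0239, 0.0937]
tool_rot: [0.241, 0.97, 0.0, -0.0]
force: [1.1, 0.2, 0.5]
finger_gap: 0.648
gripper_force: 0.0
```

drive_tool --deltas '[[[0,0,0,0],[0,0,0,0],[0,0,0,0],[0,0,0,0],[0,0,0,0]]]' --jaw 10 --force 40

```text
t: 2.65
tcp_pos: [0.5517, -0.0243, 0.0964]
tool_rot: [0.241, 0.971, -0.0, 0.001]
force: [-1.1, -2.3, -7.8]
finger_gap: 0.224
gripper_force: 39.7
```

Run:
```python
from h import *
s=manip.sense(); print(s['t'],s['tcp_pos'],s['tool_rot'],s['force'],s['finger_gap']*85.4,s['gripper_force'])
cm=dict(np.load('w1.npz'))
def f(x,y,z): return ray(cm,(140+x/2.3,20+y/2.3),z)[0]*1000
L=f(311,541,.071);D=f(571,147,.067);n=f(306,314,.072);pt=f(685,38,.064);lt=f(79,422,.064);dt=f(548,337,.064)
print(L,D,n,pt,lt,dt)
L=np.array([619.3,-62,0]);D=(D+[522.4,103.5,67])/2
a=lambda p,c:(np.arctan2(*(p-c)[1::-1])%6.283,np.hypot(*(p-c)[:2]))
print('nose',a(n,L),'ltab',a(lt,L),'ptr',a(pt,D),'dtab',a(dt,D))
```

```text
2.65 [ 0.5517184  -0.02426608  0.09640762] [ 2.40861932e-01  9.70559196e-01 -2.34048911e-04  5.66901072e-04] [-1.08829516 -2.33410157 -7.8354479 ] 19.1140540155608 39.744853377342224
[617.52639507 -61.08278559  71.        ] [521.62379565 103.98821116  67.        ] [530.02533456 -16.94462129  72.        ] [505.89164569 158.99169283  64.        ] [ 526.03600263 -124.14666465   64.        ] [586.1384338   66.56165369  64.        ]
nose (np.float64(2.674205910036815), np.float64(99.99976519984122)) ltab (np.float64(3.7291921722249404), np.float64(112.07310619795321)) ptr (np.float64(1.8546967344599268), np.float64(57.55135468174187)) dtab (np.float64(5.757543860461489), np.float64(74.12656302093943))
```

drive_tool --deltas '[[[-0.4,-7.5,0,-0.1],[-1.5,-14.9,0,-0.2],[-3.3,-22.2,0,-0.3],[-5.9,-29.2,0,-0.4],[-9.2,-36,0,-0.5]]]'

```text
t: 3.07
tcp_pos: [0.5423, -0.0598, 0.0964]
tool_rot: [-0.008, 1.0, 0.0, -0.0]
force: [-1.6, 0.9, -6.2]
finger_gap: 0.221
gripper_force: 39.9
```

drive_tool --deltas '[[[-0.4,-7.5,0,-0.1],[-1.5,-14.9,0,-0.2],[-3.3,-22.2,0,-0.3],[-5.9,-29.2,0,-0.4],[-9.2,-36,0,-0.5]]]'

```text
t: 3.48
tcp_pos: [0.551, -0.096, 0.0964]
tool_rot: [-0.256, 0.967, 0.001, -0.001]
force: [-3.7, -1.2, -5.1]
finger_gap: 0.223
gripper_force: 40.1
```

Run:
```python
from h import *
s=manip.sense(); print(s['t'],s['tcp_pos'],s['tool_rot'],s['q'],s['force'],s['finger_gap']*85.4,s['gripper_force'])
d=s['tcp_pos'][:2]-np.array([.6185,-.0615]); print(np.arctan2(*d[::-1])%6.283,np.hypot(*d))
cm=vision.camera_model('wrist');np.savez('w2.npz',**cm); im=vision.snapshot('wrist')[:,:,::-1]; cv2.imwrite('pics/w2.png',im)
u=proj(cm,(.5265,-.1235,.065))[0]; print(u)
x,y=int(u[0])-70,int(u[1])-60; print(x,y)
x=max(x,0);y=max(y,0)
cv2.imwrite('pics/crop3.png',cv2.resize(im[y:y+140,x:x+180],None,fx=4,fy=4,interpolation=cv2.INTER_CUBIC))
```

```text
3.4833 [ 0.5510178  -0.09604687  0.09642856] [-2.55892471e-01  9.66704393e-01  5.55772238e-04 -1.16246315e-03] [-3.72097255e-01  6.33324700e-01  1.70969858e+00 -6.59717495e-04
  8.01102537e-01 -2.45997591e+00] [-3.67309045 -1.23866347 -5.1461019 ] 19.07290808279736 40.11054217815399
3.61456166103366 0.07581117092241724
[251.62570422 176.41291824]
181 116
```

View pics/crop3.png

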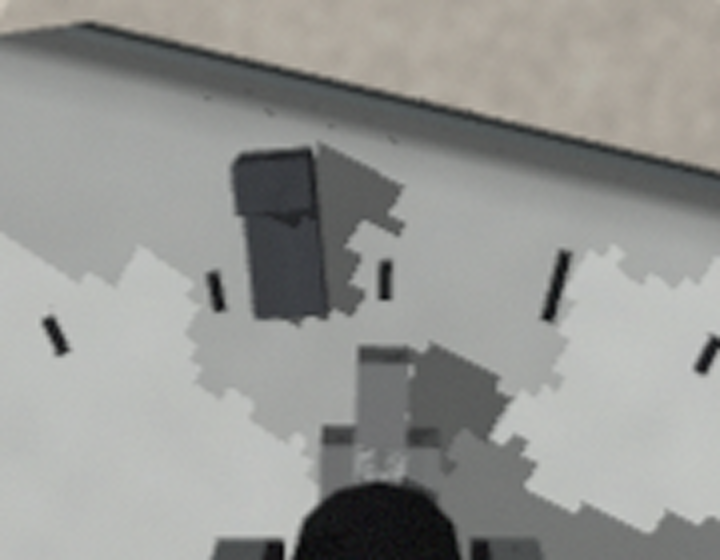

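The close view shows the nose tip at crop (385,350). The tab's inner end is at (291,318) and the base of its turned-up end is at (277,213), so the lever is still a little short.

Run:
```python
from h import *
cm=dict(np.load('w2.npz')); L=np.array([.6185,-.0615])
for nm,(x,y),z in(('nosetip',(385,350),.072),('noseroot',(383,425),.072),('tab in',(291,318),.061),('tab in',(291,318),.063),('tab mid',(283,262),.062),('tab out',(277,213),.062),('uptop',(273,153),.073)):
    p=ray(cm,(181+x/4-.375,116+y/4-.375),z)[0]; d=p[:2]-L; print(nm,(p*1000).round(1),np.arctan2(*d[::-1])%6.283,np.hypot(*d))
```

```text
nosetip [ 530.5 -107.4   72. ] 3.622090677024517 0.09928410670313405
noseroot [ 538.5 -103.1   72. ] 3.620894750848781 0.09013463316368484
tab in [ 535.  -118.1   61. ] 3.7373985666772525 0.10087511676246175
tab in [ 534.6 -118.2   63. ] 3.7358904983341175 0.10131723095649499
tab mid [ 529.1 -122.4   62. ] 3.7396134522608144 0.10813387760169142
tab out [ 524.2 -125.9   62. ] 3.740820239394604 0.11417038190709806
uptop [ 516.7 -129.7   73. ] 3.731832503119089 0.12256638436671655
```

drive_tool --deltas '[[[-0.2,-4.5,0,-0.06],[-0.5,-8.7,0,-0.116],[-0.5,-8.7,0,-0.116]]]'

```text
t: 3.78
tcp_pos: [0.556, -0.1041, 0.0964]
tool_rot: [-0.31, 0.951, -0.0, -0.001]
force: [-4.3, -4.3, -4.4]
finger_gap: 0.221
gripper_force: 40.1
```

drive_tool --deltas '[[[0,0,0,0],[0,0,0,0],[0,0,0,0]]]' --jaw 55

```text
t: 4.03
tcp_pos: [0.5592, -0.1037, 0.0972]
tool_rot: [-0.309, 0.951, -0.001, 0.002]
force: [0.3, 0.2, -0.3]
finger_gap: 0.631
gripper_force: 0.0
```

drive_tool --deltas '[[[0,0,-40,0],[0,0,-80,0],[0,0,-120,0],[0,0,-150,0],[0,0,-150,0]]]'

```text
t: 4.45
tcp_pos: [0.5624, -0.1047, 0.2538]
tool_rot: [-0.31, 0.951, -0.005, 0.007]
force: [0.6, -1.2, -0.2]
finger_gap: 0.645
gripper_force: 0.0
```

Run:
```python
from h import *
s=manip.sense(); print(s['t'],s['tcp_pos'],s['tool_rot'],s['q'],s['force'])
cm=vision.camera_model('wrist');np.savez('w3.npz',**cm); im=vision.snapshot('wrist')[:,:,::-1]; cv2.imwrite('pics/w3.png',im)
u=proj(cm,(.56,-.095,.065))[0]; x,y=[max(0,int(v)) for v in u-[75,75]]; print(x,y)
cv2.imwrite('pics/crop4.png',cv2.resize(im[y:y+150,x:x+180],None,fx=4,fy=4,interpolation=cv2.INTER_CUBIC))
```

```text
4.45 [ 0.56235521 -0.1046839   0.2537708 ] [-0.30961558  0.95082007 -0.00549882  0.0070101 ] [-3.79611083e-01  4.23018710e-01  1.55512756e+00  5.72001416e-04
  1.14563489e+00 -2.58024199e+00] [ 0.62848071 -1.16766494 -0.17224456]
213 111
```

View pics/crop4.png

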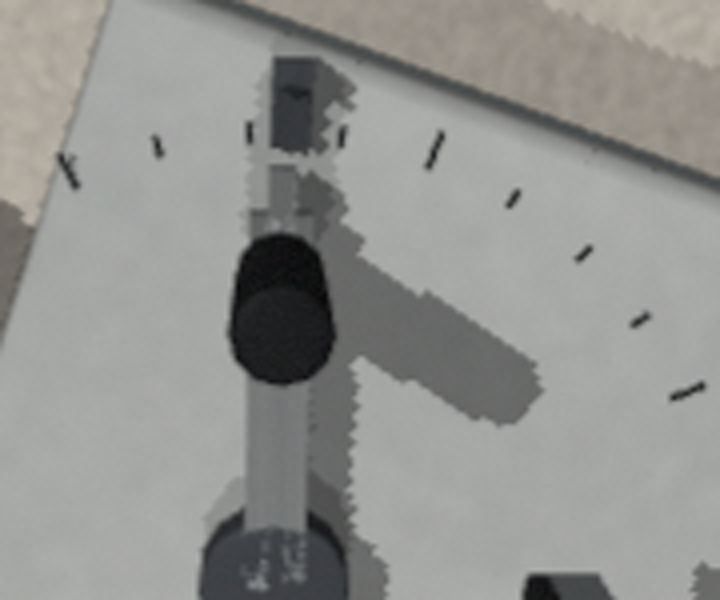

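The nose tip is at crop (283,168) and the tab centre at (294,115), so the lever may be slightly past the tab. I'll quantify it.

Run:
```python
from h import *
cm=dict(np.load('w3.npz'))
for L in([.6185,-.0615],[.6193,-.062],[.618,-.061]):
  for nm,(x,y),z in(('hub',(274,597),.071),('nosetip',(283,168),.072),('noseroot',(283,205),.072),('tab in',(293,150),.062),('tab mid',(293,120),.062),('uptop',(294,60),.073)):
    p=ray(cm,(213+x/4-.375,111+y/4-.375),z)[0]; d=p[:2]-L; print(nm,(p*1000).round(1),np.arctan2(*d[::-1])%6.283,np.hypot(*d))
im=cv2.imread('pics/w3.png')
g=cv2.cvtColor(im,cv2.COLOR_BGR2GRAY)
for y in (111+np.array([100,110,125,135,145,172,180,190,200,420,450,480])/4).astype(int): print(y,g[y,270:300])
```

```text
hub [620.6 -59.3  71. ] 0.8042067660270866 0.003095396576889111
nosetip [ 537.6 -117.8   72. ] 3.7496214918935404 0.09853367726819094
noseroot [ 544.2 -113.    72. ] 3.747215933764896 0.0904350278361797
tab in [ 534.  -117.6   62. ] 3.7276042077709652 0.10142133067741596
tab mid [ 528.7 -121.6   62. ] 3.7307191568276052 0.10806152832924049
uptop [ 517.7 -129.6   73. ] 3.7354761991661602 0.12168816975220983
hub [620.6 -59.3  71. ] 1.1123067222395289 0.0030439245588174003
nosetip [ 537.6 -117.8   72. ] 3.7408510642598403 0.09890831570439101
noseroot [ 544.2 -113.    72. ] 3.737673418507146 0.09081208253110173
tab in [ 534.  -117.6   62. ] 3.7191664072834274 0.10181479713740646
tab mid [ 528.7 -121.6   62. ] 3.722786604994705 0.10845210467430341
uptop [ 517.7 -129.6   73. ] 3.728413842613254 0.12207428143473396
hub [620.6 -59.3  71. ] 0.5787241799276546 0.0031621431324366646
nosetip [ 537.6 -117.8   72. ] 3.756694263244775 0.09841150523467629
noseroot [ 544.2 -113.    72. ] 3.7549197377682244 0.09031140026037078
tab in [ 534.  -117.6   62. ] 3.7344476445450536 0.10128377548157455
tab mi
[... 952 characters left out ...]
102 101 104  93
  81  81  80  80  81  95 103 130 143 148 162 169]
158 [165 166 166 167 157 148 144 146 146 140 114  99 101  98 101  99 107  95
  83  83  81  83  79  81  81  82 105 125 154 169]
161 [165 166 166 166 167 153 143 143 143 139 114 101 101 102  99 102 109  96
  81  82  82  81  81  81  82  82  86 100 107 149]
216 [168 167 166 166 145 123 120 120 121 120 120 119 117 116 118 120 121 120
 121 114 106 104 104 103 103 104 103 103 104 103]
223 [166 166 165 165 141 122 121 121 122 120 121 121 119 118 118 120 121 122
 122 116 107 105 106 106 103 107 104 105 103 107]
231 [155 145 141 143 130 120 121 121 121 120 118 120 120 117 118 120 120 121
 123 103  85  82  82  86  98 104 105 102 105 102]
```

The nose is past the tab by about 0.016 rad (1.7 mm). I'll regrip and nudge it back, tracking by TCP angle (target about 3.724 about the pivot).

drive_tool --deltas '[[[3,1.5,40,0],[3,1.5,80,0],[3,1.5,120,0],[3,1.5,150,0],[3,1.5,150,0]]]'

```text
t: 4.92
tcp_pos: [0.5491, -0.1019, 0.089]
tool_rot: [-0.309, 0.951, 0.005, -0.005]
force: [-1.9, 0.4, -0.3]
finger_gap: 0.645
gripper_force: 0.0
```

drive_tool --deltas '[[[0,0,0,0],[0,0,0,0],[0,0,0,0],[0,0,0,0]]]' --jaw 10

```text
t: 5.25
tcp_pos: [0.5558, -0.1045, 0.0975]
tool_rot: [-0.309, 0.951, -0.002, 0.002]
force: [0.0, 0.1, 0.1]
finger_gap: 0.226
gripper_force: 39.2
```

drive_tool --deltas '[[[0,1,0,0],[0,2.3,0,0],[0,2.3,0,0]]]'

```text
t: 5.5
tcp_pos: [0.5553, -0.1038, 0.0975]
tool_rot: [-0.309, 0.951, -0.003, 0.003]
force: [1.8, -4.0, 4.2]
finger_gap: 0.221
gripper_force: 39.9
```

```bash
cat > t.py <<'E'
from h import *
s=manip.sense(); d=s['tcp_pos'][:2]-np.array([.6185,-.0615]); print(s['t'],s['tcp_pos'],np.arctan2(*d[::-1])%6.283,np.hypot(*d),s['force'])
E
python3 t.py
```

```text
5.5 [ 0.5553028  -0.10376541  0.09746141] 3.7308757617778 0.0760279635593974 [ 1.75347496 -4.04810942  4.23439177]
```

drive_tool --deltas '[[[0,0.4,0,0],[0,0.4,0,0]]]'

```text
t: 5.67
tcp_pos: [0.5553, -0.1038, 0.0974]
tool_rot: [-0.309, 0.951, -0.003, 0.003]
force: [2.5, -5.6, 5.1]
finger_gap: 0.217
gripper_force: 39.9
```

drive_tool --deltas '[[[0,0,0,0],[0,0,0,0],[0,0,0,0]]]' --jaw 55

```text
t: 5.92
tcp_pos: [0.5515, -0.1011, 0.0952]
tool_rot: [-0.309, 0.951, 0.001, -0.001]
force: [-0.4, -0.3, -0.0]
finger_gap: 0.636
gripper_force: 0.0
```

drive_tool --deltas '[[[0,0,-40,0],[0,0,-80,0],[0,0,-120,0],[0,0,-150,0],[0,0,-150,0]]]'

```text
t: 6.33
tcp_pos: [0.5558, -0.1025, 0.2518]
tool_rot: [-0.31, 0.951, -0.004, 0.005]
force: [1.0, 0.1, -0.2]
finger_gap: 0.644
gripper_force: 0.0
```

drive_tool --deltas '[[[0,0,0,0],[0,0,0,0],[0,0,0,0]]]'

```text
t: 6.58
tcp_pos: [0.551, -0.101, 0.2435]
tool_rot: [-0.31, 0.951, 0.001, -0.002]
force: [-0.6, -0.7, -0.5]
finger_gap: 0.644
gripper_force: 0.0
```

Run:
```python
from h import *
s=manip.sense(); print(s['t'],s['tcp_pos'],s['tool_rot'],s['q'],s['force'])
cm=vision.camera_model('wrist');np.savez('w4.npz',**cm); im=vision.snapshot('wrist')[:,:,::-1]; cv2.imwrite('pics/w4.png',im)
g=cv2.cvtColor(im,cv2.COLOR_BGR2GRAY)
r0=int(proj(cm,(.5285,-.1215,.062))[0][1]); print(proj(cm,[(.5285,-.1215,.062),(.538,-.1165,.072)]))
for y in list(range(r0-6,r0+30,3))+[r0+75,r0+85]: print(y,g[y,268:298])
```

```text
6.5833 [ 0.55099297 -0.1010381   0.24345448] [-0.30952516  0.95088864  0.00146044 -0.00168395] [-3.80875754e-01  4.27482539e-01  1.58025394e+00  9.26180062e-05
  1.13831344e+00 -2.58109995e+00] [-0.64840508 -0.73893292 -0.50981029]
[[271.14022749 152.30309833]
 [269.2881023  166.07205011]]
146 [ 54  52  43  36  34  38  35  41  69  81  82  82  82  82  83  81  80  94
 138 165 170 170 171 172 171 172 171 169 168 164]
149 [ 57  55  57  57  56  55  58  54  71  81  81  82 114 139 142 136 104  83
  98 149 170 170 171 170 171 169 169 170 170 169]
152 [ 56  55  54  56  56  56  56  59  75  81  81  96 102 129 141 144 159 168
 169 170 171 170 171 170 172 173 171 172 172 171]
155 [ 56  55  56  56  56  57  55  56  74  82  80 115 139 144 130  83  51 139
 170 169 171 169 169 170 171 172 171 170 172 172]
158 [ 53  56  56  59  58  56  59  63  76  83  82  81  97 131 106  47  94 148
 169 170 168 170 170 168 171 169 172 171 173 171]
161 [139 133 104 115 128 130 104 114 130 130 131 138 145 145 146 160 171 171
 169 168 169 168 168 167 168 170 169 170 170 169]
164 [103 105 106 105 104 130 144 142 142 142 14
[... 268 characters left out ...]
 97 105 105 105
 147 167 168 168 169 167 167 167 170 169 170 169]
173 [ 98 100 100  99 107 107  91  80  82  83  81  82  83  83  94 102 105 105
 104 147 168 169 169 168 169 169 168 168 168 170]
176 [100  99 101 102  93  71  57  55  57  73  82  82  82  86  99 106 105 139
 161 167 167 168 168 167 168 169 168 168 168 169]
179 [ 97 109 105 104 104 100  97 101 102  92  82  83  81  98 105 104 104 104
 139 163 168 167 169 168 169 168 167 167 168 168]
227 [116 116 116 118 120 119 120 121 102  98 104 103 104 103 104 103 103 104
 104 136 160 164 164 163 165 163 165 165 163 165]
237 [118 114 118 119 121 120 121 115 109 105 105 105 104 103 104 104 105 104
 138 162 167 166 167 166 164 165 166 164 165 166]
```

Run:
```python
from h import *
g=cv2.cvtColor(cv2.imread('pics/w4.png'),cv2.COLOR_BGR2GRAY).astype(int)
for y in [140,144,148,152,156,159,166,168,170,172,174,177,215,225,235,245]: print(y,g[y,250:282])
```

```text
140 [168 171 170 170 170 169 170 170 170 170 169 169 169 168 155 112  73  62
  63  61  64  61  60  63  62  61  74  82  83  84  81  86]
144 [171 172 170 169 170 171 169 170 170 170 171 168 168 167 154 110  65  54
  56  52  47  47  49  50  50  55  73  83  81  81  84  82]
148 [170 168 168 168 169 169 169 169 169 169 168 158 146 143 143 110  67  58
  57  56  57  58  55  53  56  59  73  81  81  81  83 114]
152 [167 168 166 167 167 167 169 166 167 151 143 158 153 143 142 110  64  58
  56  55  54  56  56  56  56  59  75  81  81  96 102 129]
156 [166 167 167 165 166 166 167 165 166 112  56 126 144 142 143 105  59  55
  54  56  55  57  56  56  57  56  73  82  80 126 144 144]
159 [167 167 167 168 166 167 165 165 166 157 151 161 153 145 143 104  58  57
  54  54  58  59  56  57  61  67  75  81  81  81 115 140]
166 [165 166 165 165 166 165 166 167 167 168 156 145 146 146 144 139 112  96
  95  97  95  96  97 128 142 120 101 128 142 143 142 143]
168 [164 165 164 165 165 166 165 166 167 168 167 154 146 147 145 139 114 100
 101 100 100 100 107 106  93  82  81  80  81  95 102  91]
170 [164 163 165 164
[... 359 characters left out ...]
  80  82  83  82  80  94]
177 [165 164 163 165 166 163 166 167 167 166 148 112  90  90  92  94 103 103
 100  96  96  98  98  88  81  85  79  77  77  81  81  81]
215 [166 167 165 165 164 124  58  30  27  27  34  32  31  33  34  34  30  29
  29  29  31  30  29  29  28  28  27  28  25  23  67  96]
225 [165 165 165 167 167 165 165 167 165 167 141 119 118 120 122 119 117 117
 115 116 116 118 118 119 121 121 106 101 104 103 103 103]
235 [167 168 166 169 166 164 166 164 161 163 140 120 118 121 122 121 118 118
 118 117 118 119 120 119 121 114 103 103 106 105 104 104]
245 [166 168 167 165 166 156 143 140 142 137 128 120 118 121 123 121 120 118
 117 118 118 121 119 120 122 109  90  82  81  80  81  85]
```

The lever is now within about 0.006 rad of the tab. Next is the dial: move over it and align with the bar.

drive_tool --deltas '[[[-19,37,0,0.12],[-39,73,0,0.24],[-58,110,0,0.36],[-77,147,0,0.48],[-96,183,0,0.6]]]'

```text
t: 7.05
tcp_pos: [0.5229, 0.0918, 0.2436]
tool_rot: [-0.024, 1.0, 0.0, -0.002]
force: [0.1, -0.2, 0.6]
finger_gap: 0.639
gripper_force: 0.0
```

drive_tool --deltas '[[[0,0,0,0.12],[0,0,0,0.24],[0,0,0,0.36],[0,0,0,0.48],[0,0,0,0.6]]]'

```text
t: 7.47
tcp_pos: [0.5234, 0.0906, 0.2436]
tool_rot: [0.272, 0.962, -0.0, -0.002]
force: [-0.1, 0.3, -0.2]
finger_gap: 0.647
gripper_force: 0.0
```

drive_tool --deltas '[[[0,0,0,0.12],[0,0,0,0.24],[0,0,0,0.36],[0,0,0,0.48],[0,0,0,0.6]]]'

```text
t: 7.88
tcp_pos: [0.5234, 0.0903, 0.2436]
tool_rot: [0.545, 0.839, -0.001, -0.002]
force: [-0.6, 0.2, 0.5]
finger_gap: 0.642
gripper_force: 0.0
```

drive_tool --deltas '[[[0,0,0,0.1],[0,0,0,0.11],[0,0,0,0.11],[0,0,0,0.11]]]'

```text
t: 8.22
tcp_pos: [0.5239, 0.0903, 0.2444]
tool_rot: [0.587, 0.81, -0.001, -0.001]
force: [-0.6, -0.4, -0.4]
finger_gap: 0.644
gripper_force: 0.0
```

Run:
```python
from h import *
s=manip.sense(); print(s['t'],s['tcp_pos'],s['tool_rot'],s['q'],s['force'])
q=s['tool_rot']; a=2*np.arctan2(q[1],q[0]); print('toolx',a)
cm=vision.camera_model('wrist');np.savez('w5.npz',**cm); im=vision.snapshot('wrist')[:,:,::-1]; cv2.imwrite('pics/w5.png',im)
print(proj(cm,[(.522,.1037,.067),(.522,.1037,.116),(.5865,.0665,.063)]))
```

```text
8.2167 [0.52393946 0.09026226 0.24444244] [ 5.86567309e-01  8.09899910e-01 -5.35995538e-04 -8.00579001e-04] [-3.97236335e-02  3.86460332e-01  1.64953763e+00 -6.19852019e-06
  1.10752156e+00 -3.56888730e-01] [-0.58676222 -0.42541988 -0.35585131]
toolx 1.887964198247212
[[278.04572244 170.56295754]
 [278.461419   181.01501398]
 [331.75544513 229.51493077]]
```

View pics/w5.png

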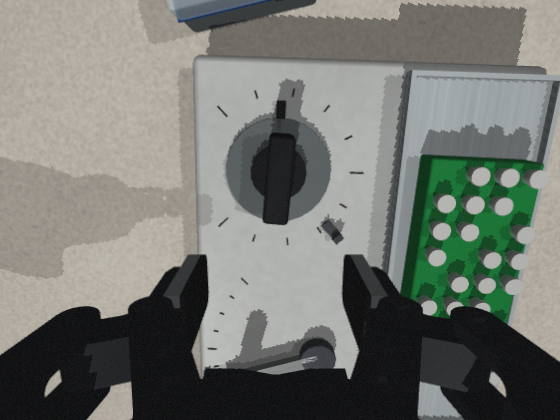

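The view shows the dial centre at (278,170), pointer tip at (281,102) and bar from (283,133) to (276,222), so the bar leans about 0.07 clockwise of the tool x axis. The TCP is 13 mm short along the bar, so I'll correct that, descend and grip.

drive_tool --deltas '[[[13,2.5,20,0.07],[13,2.5,60,0.07],[13,2.5,100,0.07],[13,2.5,140,0.07],[13,2.5,160,0.07]]]'

```text
t: 8.68
tcp_pos: [0.5202, 0.1034, 0.0815]
tool_rot: [0.615, 0.789, -0.002, -0.002]
force: [-0.7, -0.1, -0.4]
finger_gap: 0.644
gripper_force: 0.0
```

drive_tool --deltas '[[[0,0,0,0],[0,0,0,0]]]'

```text
t: 8.85
tcp_pos: [0.5222, 0.1034, 0.0844]
tool_rot: [0.615, 0.788, -0.001, -0.001]
force: [0.0, 0.1, 0.6]
finger_gap: 0.645
gripper_force: 0.0
```

drive_tool --deltas '[[[0,0,0,0],[0,0,0,0],[0,0,0,0],[0,0,0,0],[0,0,0,0]]]' --jaw 10 --force 40

```text
t: 9.27
tcp_pos: [0.5224, 0.103, 0.0873]
tool_rot: [0.615, 0.789, -0.0, 0.0]
force: [-3.5, -2.3, 5.0]
finger_gap: 0.232
gripper_force: 39.6
```

```bash
cat > s.py <<'E'
from h import *
s=manip.sense(); q=s['tool_rot']
print(s['t'],s['tcp_pos'].round(4),'q6',s['q'][5].round(3),'toolx',2*np.arctan2(q[1],q[0]),s['force'].round(1),'tz',s['ft_torque'].round(2),s['finger_gap']*85.4,s['gripper_force'])
E
python3 s.py
```

```text
9.2667 [0.5224 0.103  0.0873] q6 -0.26 toolx 1.8167620878345896 [-3.5 -2.3  5. ] tz [-0.31  0.48  0.03] 19.852289528527916 39.60715591907501
```

drive_tool --deltas '[[[0,0,0,0.1],[0,0,0,0.2],[0,0,0,0.3],[0,0,0,0.4],[0,0,0,0.5]]]'

```text
t: 9.68
tcp_pos: [0.5219, 0.103, 0.0873]
tool_rot: [0.792, 0.61, -0.001, 0.0]
force: [-3.5, -1.4, 5.8]
finger_gap: 0.226
gripper_force: 39.7
```

drive_tool --deltas '[[[0,0,0,0.1],[0,0,0,0.2],[0,0,0,0.3],[0,0,0,0.4],[0,0,0,0.5]]]'

```text
t: 10.1
tcp_pos: [0.5215, 0.1031, 0.0873]
tool_rot: [0.919, 0.395, -0.001, 0.0]
force: [-4.8, -0.7, 7.0]
finger_gap: 0.229
gripper_force: 39.8
```

```bash
python3 s.py
```

```text
10.1 [0.5215 0.1031 0.0873] q6 0.745 toolx 0.812537966770585 [-4.8 -0.7  7. ] tz [-0.24  0.66  0.13] 19.554276264190214 39.79090690612793
```

drive_tool --deltas '[[[0,0,0,0.1],[0,0,0,0.2],[0,0,0,0.3],[0,0,0,0.4],[0,0,0,0.5]]]'

```text
t: 10.52
tcp_pos: [0.5212, 0.1035, 0.0873]
tool_rot: [0.988, 0.156, -0.001, 0.0]
force: [-4.9, -0.4, 7.3]
finger_gap: 0.228
gripper_force: 39.8
```

drive_tool --deltas '[[[0,0,0,0.1],[0,0,0,0.2],[0,0,0,0.3],[0,0,0,0.4],[0,0,0,0.5]]]'

```text
t: 10.93
tcp_pos: [0.5211, 0.1039, 0.0873]
tool_rot: [0.996, -0.094, -0.001, -0.0]
force: [-3.9, 1.2, 6.7]
finger_gap: 0.229
gripper_force: 39.8
```

drive_tool --deltas '[[[0,0,0,0.1],[0,0,0,0.2],[0,0,0,0.3],[0,0,0,0.3]]]'

```text
t: 11.27
tcp_pos: [0.5211, 0.1042, 0.0873]
tool_rot: [0.97, -0.241, -0.001, -0.0]
force: [-4.6, 1.9, 8.5]
finger_gap: 0.231
gripper_force: 39.9
```

```bash
python3 s.py
python3 - <<'E'
from h import *
cm=vision.camera_model('wrist');np.savez('w6.npz',**cm); im=vision.snapshot('wrist')[:,:,::-1]; cv2.imwrite('pics/w6.png',im)
u=proj(cm,[(.5865,.0665,.063),(.522,.1037,.067)]); print(u)
x,y=[max(0,int(v)) for v in u[0]-[80,65]]; print(x,y)
cv2.imwrite('pics/crop6.png',cv2.resize(im[y:y+140,x:x+180],None,fx=4,fy=4,interpolation=cv2.INTER_CUBIC))
E
```

```text
11.2667 [0.5211 0.1042 0.0873] q6 2.043 toolx -0.48717765420513237 [-4.6  1.9  8.5] tz [0.3  0.81 0.  ] 19.766467115727245 39.85830366611481
[[280.04036689  86.57449998]
 [274.01917299 251.77108361]]
200 21
```

View pics/crop6.png

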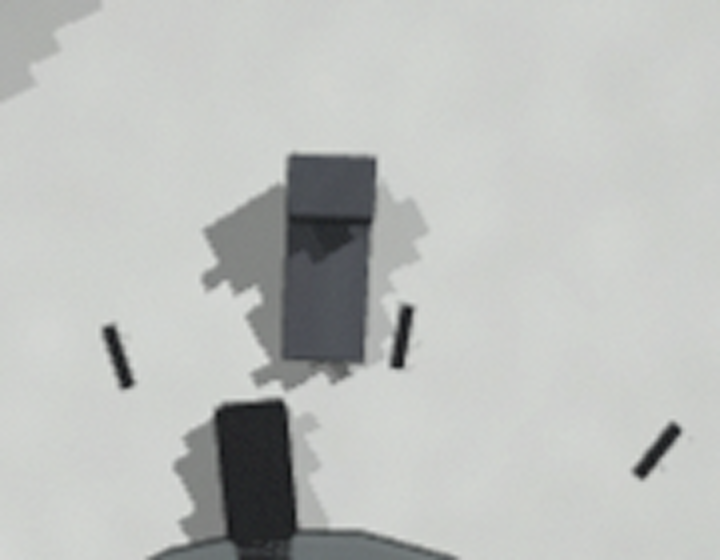

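The close view shows the pointer tip at crop (251,404) and the tab's inner end at (323,360), so a small clockwise turn is left. I'll work out the angle.

```bash
cat > m6.py <<'E'
from h import *
cm=dict(np.load('w6.npz'))
for D in([.5222,.1036],[.5232,.1036],[.5222,.1046]):
  for nm,(x,y),z in(('tip',(251,404),.064),('ptr root',(262,535),.064),('tab in',(323,359),.062),('tab mid',(327,285),.062),('tab top',(332,156),.073)):
    p=ray(cm,(200+x/4-.375,21+y/4-.375),z)[0]; d=p[:2]-D; print(nm,(p*1000).round(1),np.arctan2(*d[::-1]).round(4),np.hypot(*d).round(4))
E
python3 m6.py
```

```text
tip [577.1  80.2  64. ] -0.403 0.0597
ptr root [564.   85.9  64. ] -0.4006 0.0454
tab in [577.7  71.   62. ] -0.5318 0.0643
tab mid [584.3  67.   62. ] -0.5327 0.0721
tab top [594.6  61.2  73. ] -0.5294 0.0839
tip [577.1  80.2  64. ] -0.4096 0.0588
ptr root [564.   85.9  64. ] -0.4093 0.0445
tab in [577.7  71.   62. ] -0.5398 0.0635
tab mid [584.3  67.   62. ] -0.5398 0.0713
tab top [594.6  61.2  73. ] -0.5355 0.083
tip [577.1  80.2  64. ] -0.4183 0.0601
ptr root [564.   85.9  64. ] -0.4207 0.0458
tab in [577.7  71.   62. ] -0.5451 0.0649
tab mid [584.3  67.   62. ] -0.5446 0.0726
tab top [594.6  61.2  73. ] -0.5396 0.0844
```

drive_tool --deltas '[[[0,0,0,0.06],[0,0,0,0.12],[0,0,0,0.12],[0,0,0,0.12]]]'

```text
t: 11.65
tcp_pos: [0.5212, 0.1043, 0.0873]
tool_rot: [0.955, -0.298, -0.001, -0.0]
force: [-4.2, 3.3, 7.2]
finger_gap: 0.225
gripper_force: 39.8
```

```bash
python3 s.py
python3 - <<'E'
from h import *
from m2 import blobs
cm=vision.camera_model('wrist');np.savez('w7.npz',**cm); im=vision.snapshot('wrist')[:,:,::-1].copy(); cv2.imwrite('pics/w7.png',im)
D=np.array([.5222,.1036]); u=proj(cm,[(.5843,.067,.062),(.575,.074,.064)]); print(u)
g=cv2.cvtColor(im,cv2.COLOR_BGR2GRAY)
# sub-pixel centre line of dark bands, row by row
x0,y0,y1=int(u[0,0]),int(u[0,1])-20,int(u[0,1])+55
for y in range(y0,y1,3): print(y,x0-20,g[y,x0-20:x0+20])
E
```

```text
11.65 [0.5212 0.1043 0.0873] q6 2.16 toolx -0.6042119265888153 [-4.2  3.3  7.2] tz [ 0.41  0.73 -0.04] 19.20258244376632 39.845550656318665
[[261.98979261  92.35648446]
 [261.00107376 119.97103377]]
72 241 [207 186 148 131 130 130 132 100  73  79  80  79  82  80  78  78  76  75
  74  75  76  77  77  79  78  79  79  79  77 104 156 176 175 176 178 176
 176 174 176 176]
75 241 [130 132 131 131 130 130 130 107  79  72  71  71  72  69  66  65  63  60
  59  57  53  51  48  49  48  47  43  44  42  62 147 176 175 176 176 177
 177 177 177 175]
78 241 [129 131 131 132 130 131 131 130 114  74  48  48  48  51  50  42  43  41
  43  44  44  45  43  46  55  67  72  72  72  79 149 175 176 176 176 176
 175 175 174 176]
81 241 [130 130 131 130 129 130 131 131 125  90  54  54  52  52  54  52  56  47
  44  43  44  43  42  43  43  62  79  83  79  77 119 162 174 175 175 175
 175 176 176 177]
84 241 [131 129 130 131 131 132 129 130 130  98  58  53  52  65  72  61  56  54
  55  53  51  67  82  84  84  84  83  82  81  82 106 156 177 176 175 176
 177 177 177 175]
87 241 [129 132 130 131 131 130 130 130 130 10
[... 2688 characters left out ...]
178 195 205]
135 241 [209 208 208 207 166 130 130 130 130 129 130 129 125  83  32  37  38  39
  39  37  35  39  39  37  37  38  37  38  39  35  32  83 152 175 176 176
 177 177 179 178]
138 241 [208 207 207 208 205 205 165 129 129 127 129 127 129  91  38  35  37  37
  36  39  38  36  31  39  38  37  39  35  37  35  34  63 147 174 176 176
 175 195 205 207]
141 241 [205 205 206 204 205 205 204 205 166 129 129 128 130 101  53  31  37  40
  38  37  36  38  36  36  37  38  38  36  38  37  34  33 143 176 175 175
 177 176 183 199]
144 241 [205 203 205 205 205 176 155 140 129 129 129 128 129 114  69  31  37  42
  35  38  38  38  38  34  38  36  38  36  39  34  35  32 111 161 177 177
 177 177 177 176]
```

Run:
```python
from h import *
cm=dict(np.load('w7.npz'))
for D in([.5222,.1036],[.5232,.1036],[.5222,.1046]):
  for nm,px,z in(('tip',(261.8,122),.064),('ptr root',(263.6,144),.064),('tab in',(262.0,110),.062),('tab mid',(260.8,92),.062)):
    p=ray(cm,px,z)[0]; d=p[:2]-D; print(nm,(p*1000).round(1),np.arctan2(*d[::-1]).round(4),np.hypot(*d).round(4))
```

```text
tip [574.1  74.2  64. ] -0.5153 0.0596
ptr root [565.8  79.   64. ] -0.5125 0.0501
tab in [578.2  71.3  62. ] -0.5233 0.0647
tab mid [584.7  67.3  62. ] -0.5256 0.0723
tip [574.1  74.2  64. ] -0.5237 0.0588
ptr root [565.8  79.   64. ] -0.5224 0.0492
tab in [578.2  71.3  62. ] -0.5312 0.0638
tab mid [584.7  67.3  62. ] -0.5326 0.0714
tip [574.1  74.2  64. ] -0.5298 0.0601
ptr root [565.8  79.   64. ] -0.5297 0.0506
tab in [578.2  71.3  62. ] -0.5366 0.0652
tab mid [584.7  67.3  62. ] -0.5375 0.0728
```

The pointer is within about 0.01 rad of the tab. I'll release, lift clear and check.

drive_tool --deltas '[[[0,0,0,0],[0,0,0,0],[0,0,0,0]]]' --jaw 55

```text
t: 11.95
tcp_pos: [0.5238, 0.1033, 0.0862]
tool_rot: [0.955, -0.297, 0.001, -0.0]
force: [0.4, -0.2, -0.1]
finger_gap: 0.632
gripper_force: 0.0
```

drive_tool --deltas '[[[0,0,-35,0],[0,0,-75,0],[0,0,-115,0],[0,0,-150,0],[-20,0,-180,0]]]'

```text
t: 12.37
tcp_pos: [0.5105, 0.1132, 0.2688]
tool_rot: [0.954, -0.299, 0.004, -0.001]
force: [0.8, -0.0, -0.6]
finger_gap: 0.647
gripper_force: 0.0
```

drive_tool --deltas '[[[-30,0,0,0],[-50,0,0,0],[-50,0,0,0],[-50,0,0,0],[-50,0,0,0]]]'

```text
t: 12.78
tcp_pos: [0.4661, 0.1429, 0.2655]
tool_rot: [0.955, -0.297, 0.001, -0.0]
force: [1.3, -1.1, -1.0]
finger_gap: 0.644
gripper_force: 0.0
```

```bash
python3 s.py
python3 - <<'E'
from h import *
cm=vision.camera_model('wrist');np.savez('w8.npz',**cm); im=vision.snapshot('wrist')[:,:,::-1].copy(); cv2.imwrite('pics/w8.png',im)
print(proj(cm,[(.5843,.067,.062),(.5741,.0742,.064),(.5222,.1036,.067),(.5285,-.1215,.062)]))
t=vision.snapshot('top')[:,:,::-1].copy(); cv2.imwrite('pics/top1.png',t)
E
python3 - <<'E'
import cv2,numpy as np
a=cv2.imread('pics/w8.png'); b=cv2.imread('pics/top1.png')[110:330,120:430]
cv2.imwrite('pics/fin.png',np.vstack([cv2.resize(a,(400,300)),np.zeros((4,400,3),np.uint8),cv2.resize(b,(400,284))]) if 0 else np.hstack([cv2.resize(a[:300],(430,230)),cv2.resize(b,(324,230))]))
E
```

```text
12.7833 [0.4661 0.1429 0.2655] q6 2.243 toolx -0.604090889159979 [ 1.3 -1.1 -1. ] tz [-0.02  0.   -0.03] 55.003456561995264 0.0
[[268.9016146   20.38596799]
 [268.77802564  35.71572313]
 [274.96025445 107.24732977]
 [497.0078704  -60.84481362]]
```

View pics/fin.png

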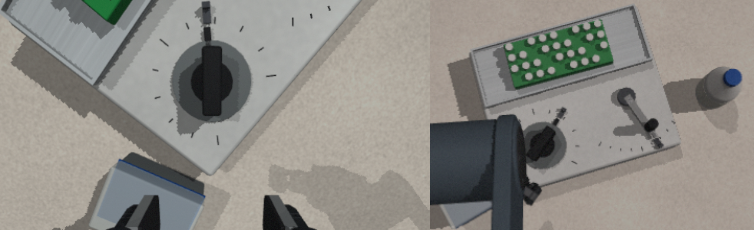

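In the final view the pointer tip (207,37) and tab (206,15) are in line with the dial centre (211,80). In the top view the lever points at its tab, and the bystanders are where they were.

```bash
python3 -c "
from station import manip
print(manip.sign_off())"
```

```text
the job is handed in; nothing more can be done
None
```

I swung the lever to its tab first (about 0.006 rad off by my last measurement) and then turned the dial pointer to its tab (about 0.01 rad off). Both are released, the tube rack and bottle look undisturbed, the tip box was partly hidden by the arm in the last views, and the job was handed in after about 13 s.

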